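# Take the chocolate bar out of the label press

## Robot

A 7-joint arm with a two-finger parallel gripper is mounted at the origin on a cart in front of the work surface, level with it; the furniture and walls round the work are solid. World frame = base frame: x ahead of the robot, y to its left, z up, the work surface at z = 0. Lengths are in m, angles in rad, forces in N, time in s.
With the tool pointing down it reaches from about 0.4 to 0.75 m from the base axis. Payload 19.5 kg.
Tool frame: the origin (TCP) lies at the very end of the fingers, on their centre line; the grasp point (between the pads) lies 19 mm behind it (ctrl.tcp_to_grasp is the distance from the TCP to the grasp point, in m); z points along the fingers, y is the direction in which the jaws open and shut (so a half turn about z gives the same grasp; the last joint's range is limited). The gripper opens to 85 mm and grips with 20 to 120 N. Pads are 22 mm wide; open, the fingers measure 114 mm over their backs; the gripper's body (76 mm by 85 mm) begins 54 mm behind the grasp point. The pads swing forward as they close: fully open they stand 13 mm farther back than shut.
Start: joints at [-1.339, 0.707, -0.028, 1.485, 0.022, 0.951, -0.075], TCP at [0.155, 0.554, 0.231] pointing down, gripper open.
Joint ranges: [-2.71, 2.71], [-0.32, 2.16], [-1.57, 1.52], [0, 2.45], [-1.46, 4.6], [0, 2.02], [-2.83, 2.83]. Speed limits (rad/s): [1.89, 1.89, 2.57, 2.57, 3.01, 3.01, 3.01].

## Interface

Orientations are given as [roll, pitch, yaw] about the fixed x, y, z axes, in that order (R = Rz(yaw) Ry(pitch) Rx(roll)).
In Python, from workcell import get_obs, viewer, ctrl gives the robot as it stands.
- The arm moves only by the tool send_rows, never from a script. Its argument "rows" is a list of rows, each a list of 7 numbers: the shift along the world's x, y, z in mm, then the turn, a rotation vector about the world's x, y, z in degrees, then the gripper's target within -1 to 1 (fully open at 1, half-way at 0, shut at -1). A call has 1 to 8 rows; each row shifts and turns the pose as measured when the row begins; what a row does not reach is not made up. A row lasts 1/12 s, in which the tool goes at most 41.7 mm and 7.16 degrees, less where a joint would pass 70% of its speed; a pose out of reach is approached as far as the arm can. A call is refused whole if a number of a shift passes 41.7 or a number of a turn 7.16, either way. A call with a gripper value outside its range is refused whole. The fingers move at their own pace and stop on an object; "newtons" is the grip in N (left out, the last holds). Time passes only in rows, so rows that do not move let the fingers close. It gives the time, the measured TCP pose, the force and the opening at its end, in the units of the state.
- get_obs(): the state, without advancing time (a new reading comes with each control period).
- viewer.read_camera(name): name is "scene" or "top" or "wrist"; returns the picture (420x560x3 uint8, red, green, blue); there is no depth.
- viewer.camera_model(name): a dict with "fovy" (degrees; the focal length in pixels is half the picture's height over the tangent of half this angle, whatever the lens; pixels are square), "cx", "cy" (the principal point, pixels), "rvec" (rotation vector, rad) and "tvec" (3), from world to camera coordinates, as OpenCV has them. Camera axes: x right, y down, z forward; pixel columns grow to the right and rows downward; lengths in m; the calibration is good to about 2 mm. A picture is of the moment at which its call begins: read the wrist's pose just before it. camera_model takes no time and is no camera call; for the wrist camera it gives the pose at the moment of the call.
- ctrl.sign_off(): hands the job in, once; it reports no verdict.
The state is a dict: "time_s": time; "joint_pos": joint angles; "dq": joint speeds; "effort": joint torques, N m; "ee_pos": TCP position; "eef_rot": TCP orientation; "force": force on the tool from outside, world axes, zero at the start; "wrist_torque": the same for the moment, N m; "opening": opening from 0.0 (shut) to 1.0 (fully open).
Only numpy, scipy, OpenCV 4.12 (cv2) and the standard library are available. Lean on these libraries where they do the work, as an engineer would, in place of code of your own. Each camera call takes 0.05 s, during which the arm holds its last target.

## Task

The label on the chocolate bar has set: lift the label press's sprung clamp by its red grip, up and over until it stays open by itself, and only then take the bar out. Lay the bar, without dropping it and the same way up, flat on the floor of the wooden order tray beside the tin, its long side along the tin's, then let go, leaving the clamp open. Do not push the tin or the other things on the worktop about.

Things in the scene. Friction and masses are not known exactly. Their poses are not given: they have to be found in the camera images.
- press: Label press, fixed: wooden base 230 x 160 x 12 mm; on its middle line a pale bed 168 long (x), 36 wide (y), top 34 mm above the worktop, carries the bar; 6 mm end stops rise 6 mm above the bed. Two hinge posts 87 mm high at the far end, a slanting spring strut outside the +y one. Origin: on the worktop under the bed's middle; x along the bed to the hinge, y across, z up.
- clamp (a joint): Angle (rad) of the steel clamp frame: two side bars 50 mm either side of the middle, hinged at the far end, a rubber-soled plate on the bar's far part, the red grip across the free end. 0 = shut on the bar; grows as the grip goes up and over. A spring shuts it (about 5 N at the grip) below about 1.2; beyond, it pulls it open to the stop at 1.9, where it stays. Let go early, it snaps shut.
- clamp_grip (a point): Centre of the red grip, a round bar 16 mm thick, 80 mm long, lying across the press (along the press's y). Shut, it is 84 mm above the worktop, 38 mm over the bar's top, clear all round: the plate is 70 mm from it towards the hinge, and lower. Axes turn with the clamp.
- clamp_hinge (a point): Point on the clamp's hinge line, at x = 95, y = 0, z = 78 mm in the press's frame; the hinge line lies along the press's y. The grip swings round it at a radius of 120 mm.
- choc_bar: Chocolate bar in a dark wrapper with red ends, 160 long (its y), 57 wide (x), 12 mm thick, rigid, 40 to 80 g. Origin: centre of its underside, z up. It starts clamped on the bed, lengthwise along the press, its long sides overhanging the bed by 10 mm.
- tray: Low open wooden order tray fixed to the worktop, 202 (its x) x 212 (y) mm outside, 22 mm high, walls and floor 6 mm thick. Origin: centre of its underside, z up. The tin lies in its +y half; the free half's middle line is at about y = -43 mm.
- pastille_tin: Flat blue and white tin, 105 long (its y), 63 wide (x), 24 mm high, loose in the tray, lengthwise along the tray's x. Origin: centre of its underside.
- tape_roll: Roll of brown tape lying on the worktop, 96 mm across, 48 mm high; bystander, loose. Origin: centre of its underside.
- coin_dish: Small brown clay dish, 73 mm across, 16 mm high; bystander, loose. Origin: centre of its underside.
- card_reader: Black hand-held card reader with keys, 150 long (its x), 68 wide, 37 mm high; bystander, loose. Origin: centre of its underside.

How it is judged:
By the outcome, as a careful person would: the job done as asked, in the order asked, and still so for the second after the job is handed in, with the robot touching nothing.
It also fails if it takes over 58 s, if anything falls off the work surface, if the arm or the gripper's body presses on something with over 40 N, if the wrist force passes 120 N, or if a joint passes its speed limit or range.

## Working session

There is one attempt and no reset: what is moved stays moved. The work goes in short steps, Python scripts to look and compute and a tool call to move; the robot and the scene stay as the last step left them, time stands still between calls to the robot, and variables do not carry over. Pictures are saved under pics/ and viewed, and the job is handed in when it is done.

Besides the shell and the picture viewer there is one more tool, called after "Request:" by a JSON object that holds its "fn" and its "kwargs". send_rows: Moves the arm, as the interface text tells. Its arguments: {"type":"object","properties":{"rows":{"type":"array","items":{"type":"array","items":{"type":"number"}}},"newtons":{"type":"number"}},"required":["rows"]}

```bash
ls; mkdir -p pics; python3 - <<'E'
from workcell import get_obs, viewer, ctrl
import cv2
o=get_obs(); print(o, ctrl.tcp_to_grasp)
for n in ("scene","top","wrist"):
    print(n, viewer.camera_model(n))
    cv2.imwrite(f"pics/{n}0.png", viewer.read_camera(n)[:,:,::-1])
E
```

```text
pics
{'time_s': 0.0, 'joint_pos': array([-1.33872252,  0.70710068, -0.02762819,  1.48497313,  0.02199166,
        0.95088419, -0.07551114]), 'dq': array([ 0.00062133, -0.00019754,  0.00026147, -0.00028173, -0.00152154,
       -0.00046738,  0.00232088]), 'effort': array([-1.21277146e-03, -8.83190846e+01,  1.23403218e+00, -2.36182058e+01,
        1.68310292e-02,  6.21935949e-03,  1.51118904e-07]), 'ee_pos': array([0.15538637, 0.55334793, 0.23083478]), 'eef_rot': array([-3.14052945e+00,  1.90128778e-05,  2.86781103e+00]), 'force': array([0.35352868, 0.14495859, 0.17802208]), 'wrist_torque': array([ 0.01422359, -0.00259384,  0.06662168]), 'opening': 0.9986990593547224} 0.0187
scene {'fovy': 43.525108261247574, 'cx': 267.35931271526675, 'cy': 215.57295240060017, 'rvec': array([ 2.34093629,  0.27905023, -0.11091841]), 'tvec': array([-0.57040199, -0.07734798,  1.45751761])}
top {'fovy': 54.830111104500176, 'cx': 279.4658874746067, 'cy': 206.75397088570938, 'rvec': array([ 2.1811372 , -2.15450475,  0.09623735]), 'tvec': array([-0.03639311,  0.62242179,  0.86063205])}
wrist {'fovy': 62.900837784261064, 'cx': 276.2436631563479, 'cy': 205.31851775048273, 'rvec': array([-2.30680561, -1.74775059, -0.25822027]), 'tvec': array([-0.57444525, -0.03771749,  0.37948807])}
```

View pics/scene0.png

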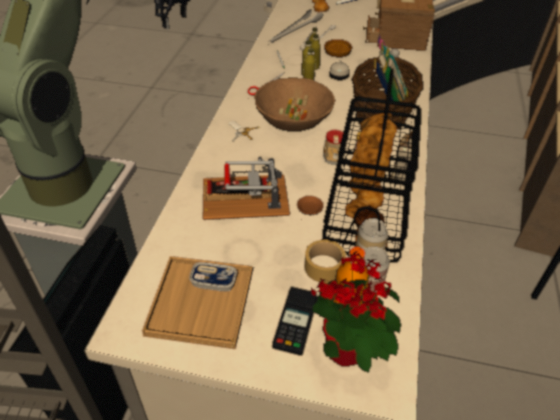

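View pics/top0.png

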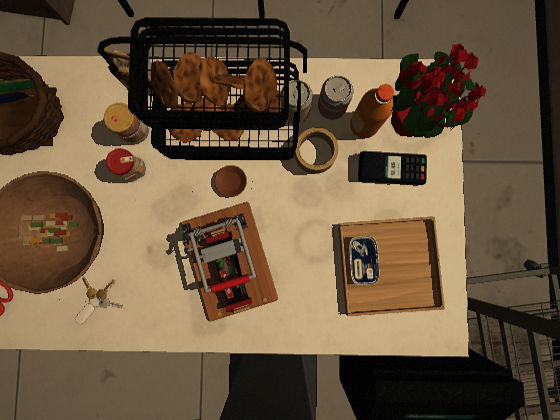

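View pics/wrist0.png

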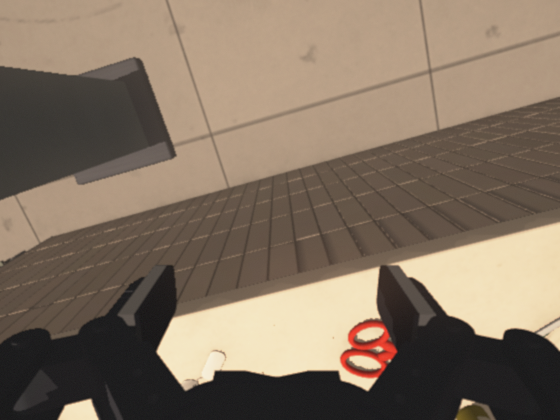

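```bash
cat > h.py <<'E'
import numpy as np, cv2
def ray(m,uv):
    f=210/np.tan(np.radians(m['fovy'])/2)
    R=cv2.Rodrigues(np.array(m['rvec']))[0]; C=-R.T@m['tvec']
    d=R.T@np.array([(uv[0]-m['cx'])/f,(uv[1]-m['cy'])/f,1.]); return C,d
def onz(m,uv,z):
    C,d=ray(m,uv); return C+d*(z-C[2])/d[2]
def proj(m,P):
    f=210/np.tan(np.radians(m['fovy'])/2)
    R=cv2.Rodrigues(np.array(m['rvec']))[0]
    c=R@np.array(P)+m['tvec']; return np.array([m['cx']+f*c[0]/c[2],m['cy']+f*c[1]/c[2]])
E
python3 - <<'E'
import cv2,numpy as np
from workcell import viewer
from h import *
t=cv2.imread('pics/top0.png'); s=cv2.imread('pics/scene0.png')
a=cv2.resize(t[190:330,160:290],None,fx=4.2,fy=4.2,interpolation=cv2.INTER_CUBIC)
b=cv2.resize(s[145:225,190:300],None,fx=7,fy=7,interpolation=cv2.INTER_CUBIC)
c=cv2.resize(t[205:325,325:455],None,fx=4.5,fy=4.5,interpolation=cv2.INTER_CUBIC)
for n,i in zip('abc',(a,b,c)): cv2.imwrite(f'pics/crop_{n}.png',i)
m=viewer.camera_model('top'); print(-cv2.Rodrigues(m['rvec'])[0].T@m['tvec'])
m=viewer.camera_model('scene'); print(-cv2.Rodrigues(m['rvec'])[0].T@m['tvec'])
E
```

```text
[ 0.53671627 -0.03653191  0.91652711]
[ 0.80511303 -0.92417552  0.97641761]
```

View pics/crop_a.png

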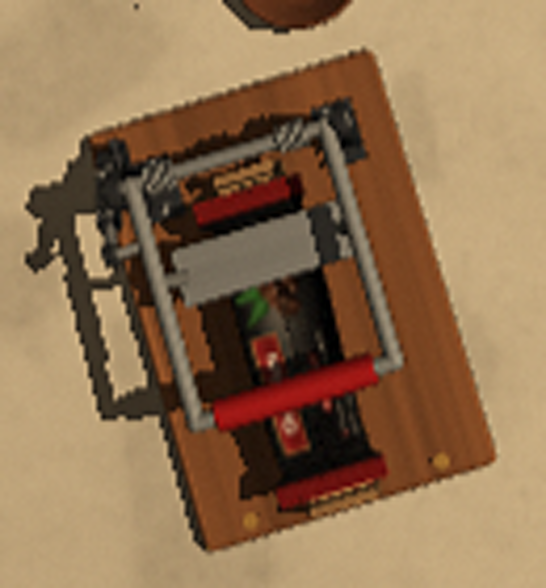

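View pics/crop_b.png

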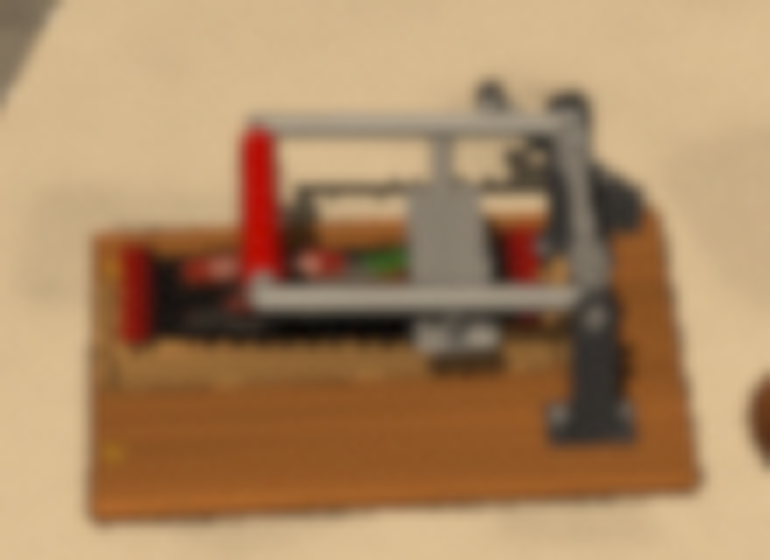

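View pics/crop_c.png

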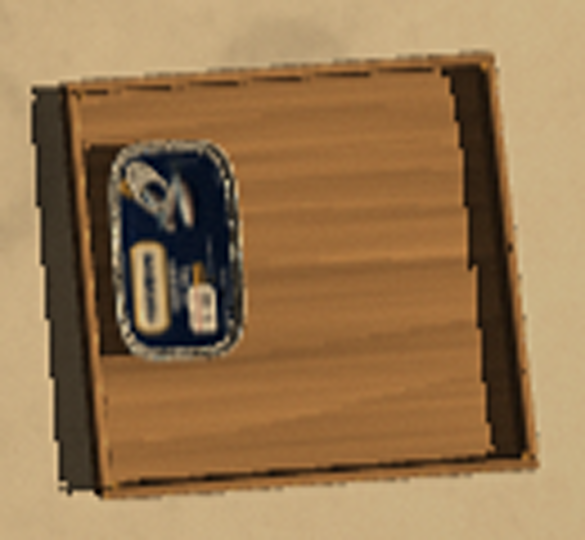

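```bash
python3 - <<'E'
from workcell import viewer
from h import *
m=viewer.camera_model('top'); ms=viewer.camera_model('scene')
def A(p): return ((p[0]+.5)/4.2-.5+160,(p[1]+.5)/4.2-.5+190)
def B(p): return ((p[0]+.5)/7-.5+190,(p[1]+.5)/7-.5+145)
def Cc(p): return ((p[0]+.5)/4.5-.5+325,(p[1]+.5)/4.5-.5+205)
def rep(name,pts,fn,z,m):
    P=np.array([onz(m,fn(p),z) for p in pts]);print(name,P[:,:2].round(4).tolist(),'mean',P.mean(0).round(4))
    if len(P)==4:
        print('  sides',[np.linalg.norm(P[i]-P[i-1]).round(4) for i in range(4)], 'ang',[np.degrees(np.arctan2(*(P[i]-P[i-1])[[1,0]])).round(2) for i in range(4)])
    return P
rep('base',[(92,132),(372,48),(495,458),(208,550)],A,.012,m)
rep('base scene z12',[(95,235),(655,208),(700,482),(92,515)],B,.012,ms)
rep('grip top',[(216,413),(377,373)],A,.084,m)
g=rep('grip scene',[(258,133),(265,278)],B,.084,ms)
rep('barends',[(300,195),(333,482)],A,.046,m)
rep('tray',[(65,84),(492,55),(537,467),(100,495)],Cc,.022,m)
rep('tin',[(113,145),(233,145),(243,355),(128,355)],Cc,.024,m)
# two-view grip centre
from numpy.linalg import lstsq
t=cv2.imread('pics/top0.png'); s=cv2.imread('pics/scene0.png')
def red(i,box):
    x0,y0,x1,y1=box; c=i[y0:y1,x0:x1].astype(int); k=((c[:,:,2]>130)&(c[:,:,1]<50)).astype(np.uint8)
    n,l,st,ce=cv2.connectedComponentsWithStats(k); j=1+st[1:,4].argmax(); print(st[j]); return ce[j]+[x0,y0]
a=red(t,(200,265,260,300)); b=red(s,(220,160,232,188))
C1,d1=ray(m,a);C2,d2=ray(ms,b)
x=lstsq(np.c_[d1,-d2],C2-C1,rcond=None)[0];print(a,b,'grip 2view',C1+d1*x[0],C2+d2*x[1])
E
```

```text
base [[0.5898, 0.1905], [0.6366, 0.0419], [0.4217, -0.0268], [0.3726, 0.1221]] mean [0.5052 0.0819 0.012 ]
  sides [np.float64(0.2277), np.float64(0.1558), np.float64(0.2256), np.float64(0.1568)] ang [np.float64(17.48), np.float64(-72.5), np.float64(-162.27), np.float64(108.27)]
base scene z12 [[0.3736, 0.1185], [0.5872, 0.1878], [0.6369, 0.0385], [0.4225, -0.0317]] mean [0.5051 0.0783 0.012 ]
  sides [np.float64(0.158), np.float64(0.2246), np.float64(0.1574), np.float64(0.2256)] ang [np.float64(108.05), np.float64(17.98), np.float64(-71.59), np.float64(-161.88)]
grip top [[0.4504, 0.1075], [0.4705, 0.0301]] mean [0.4605 0.0688 0.084 ]
grip scene [[0.4472, 0.1118], [0.4736, 0.0326]] mean [0.4604 0.0722 0.084 ]
barends [[0.5568, 0.0743], [0.4131, 0.0542]] mean [0.485  0.0642 0.046 ]
tray [[0.5885, -0.1607], [0.6053, -0.3701], [0.4072, -0.3868], [0.3912, -0.1772]] mean [ 0.4981 -0.2737  0.022 ]
  sides [np.float64(0.198), np.float64(0.21), np.float64(0.1988), np.float64(0.2102)] ang [np.float64(4.77), np.float64(-85.41), np.float64(-175.17), np.float64(94.39)]
tin [[0.5589, -0.1838], [0.5596, -0.2423], [0.4586, -0.246], [0.4579, -0.1906]] mean [ 0.5087 -0.2157  0.024 ]
  sides [np.float64(0.1013), np.float64(0.0585), np.float64(0.1011), np.float64(0.0554)] ang [np.float64(3.86), np.float64(-89.28), np.float64(-177.87), np.float64(90.76)]
[ 11  11  39  16 198]
[ 4  5  6 19 74]
[229.65656566 283.77777778] [226.40540541 174.48648649] grip 2view [0.45915682 0.07006935 0.08284384] [0.45957308 0.07019346 0.08282098]
```

Request:
{"fn": "send_rows", "kwargs": {"rows": [[19,-30,0,0,0,-3.5,1],[19,-30,0,0,0,-3.5,1],[19,-30,0,0,0,-3.5,1],[19,-30,0,0,0,-3.5,1],[19,-30,0,0,0,-3.5,1],[19,-30,0,0,0,-3.5,1],[19,-30,0,0,0,-3.5,1],[19,-30,0,0,0,-3.5,1]], "newtons": 30}}

```text
time_s: 0.82
ee_pos: [0.306, 0.3066, 0.2289]
eef_rot: [-3.14, -0.003, 2.369]
force: [1.0, 0.1, -1.2]
opening: 1.0
```

```bash
python3 - <<'E'
from workcell import viewer
from h import *
m=viewer.camera_model('top')
A=lambda p:((p[0]+.5)/4.2-.5+160,(p[1]+.5)/4.2-.5+190)
a=onz(m,A((332,489)),.046);b=onz(m,A((248,191)),.046);print(a,b,(a+b)/2,np.linalg.norm(a-b),np.degrees(np.arctan2(*(b-a)[[1,0]])))
E
```

```text
[0.40960563 0.0545988  0.046     ] [0.55855229 0.10094332 0.046     ] [0.48407896 0.07777106 0.046     ] 0.15599012968461043 17.283450634924186
```

Request:
{"fn": "send_rows", "kwargs": {"rows": [[19,-30,-6,0,0,-3.5,1],[19,-30,-6,0,0,-3.5,1],[19,-30,-6,0,0,-3.5,1],[19,-30,-6,0,0,-3.5,1],[19,-30,-6,0,0,-3.5,1],[19,-30,-6,0,0,-3.5,1],[19,-29,-6,0,0,-3.5,1],[19,-28,-6,0,0,-3.5,1]]}}

```text
time_s: 1.48
ee_pos: [0.4631, 0.0562, 0.18]
eef_rot: [3.141, -0.003, 1.857]
force: [1.3, 0.6, -0.0]
opening: 1.0
```

```bash
python3 - <<'E'
from workcell import get_obs, viewer
from h import *
o=get_obs(); print(o['ee_pos'],np.degrees(o['eef_rot']),o['joint_pos'])
m=viewer.camera_model('wrist'); im=viewer.read_camera('wrist')[:,:,::-1].copy()
for p in [(.460,.070,.084),o['ee_pos']]: print(proj(m,p))
cv2.imwrite('pics/w1.png',im)
E
```

```text
[0.46308742 0.05623653 0.18001993] [ 1.79940391e+02 -1.67908828e-01  1.06377841e+02] [-0.25988679  0.63865116  0.12521624  1.93856702 -0.14358477  0.57216699
  0.24759052]
[277.30207286 189.01457145]
[276.09728987 269.57037956]
```

View pics/w1.png

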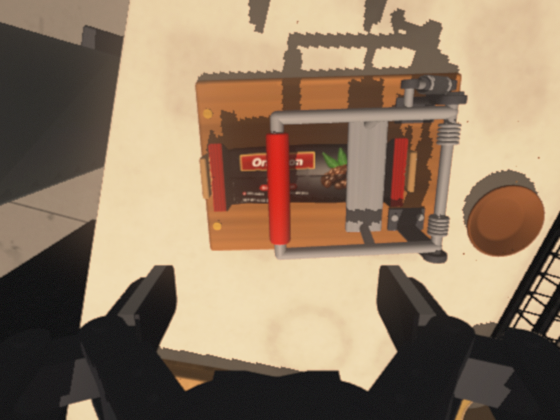

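Request:
{"fn": "send_rows", "kwargs": {"rows": [[-2,10,-5,0,0,1,1],[0,3,-16,0,0,0.5,1],[0,0,-18,0,0,0,1],[0,0,-18,0,0,0,1],[0,0,-18,0,0,0,1],[0,0,-16,0,0,0,1],[0,0,-10,0,0,0,1],[0,0,0,0,0,0,1]]}}

```text
time_s: 2.2
ee_pos: [0.4634, 0.0651, 0.0723]
eef_rot: [3.14, -0.0, 1.874]
force: [1.3, 0.2, -0.2]
opening: 0.999
```

```bash
python3 - <<'E'
from workcell import get_obs, viewer
from h import *
m=viewer.camera_model('wrist'); im=viewer.read_camera('wrist')[:,:,::-1].copy()
o=get_obs(); print(o['ee_pos'],np.degrees(o['eef_rot']))
print(proj(m,(.460,.070,.084)))
cv2.imwrite('pics/w2.png',im)
E
```

```text
[0.46357346 0.06517099 0.07309819] [ 1.79873137e+02 -1.64262172e-02  1.07356898e+02]
[271.87091289 270.47438481]
```

View pics/w2.png

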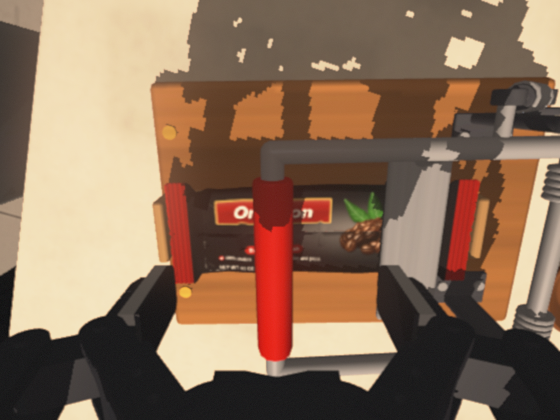

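Request:
{"fn": "send_rows", "kwargs": {"rows": [[-2,4,-6,0,0,0.4,1],[0,0,-2,0,0,0,0],[0,0,0,0,0,0,-1],[0,0,0,0,0,0,-1],[0,0,0,0,0,0,-1],[0,0,0,0,0,0,-1],[0,0,0,0,0,0,-1],[0,0,0,0,0,0,-1]]}}

```text
time_s: 2.92
ee_pos: [0.4606, 0.0707, 0.0671]
eef_rot: [3.139, -0.001, 1.884]
force: [5.4, 2.4, -3.0]
opening: 0.174
```

```bash
cat >> h.py <<'E'
def arc(th,yaw=np.radians(17.8)):
    a=np.asarray(th)+.05; r=-120*np.cos(a); return np.c_[r*np.cos(yaw),r*np.sin(yaw),120*np.sin(a)]
E
python3 -c "
from h import *
print(np.diff(arc(np.arange(0,1.95,.1)),axis=0).round(1))"
```

```text
[[ 1.1  0.4 11.9]
 [ 2.3  0.7 11.8]
 [ 3.4  1.1 11.5]
 [ 4.4  1.4 11. ]
 [ 5.5  1.8 10.5]
 [ 6.4  2.1  9.9]
 [ 7.4  2.4  9.2]
 [ 8.2  2.6  8.4]
 [ 8.9  2.9  7.5]
 [ 9.6  3.1  6.5]
 [10.2  3.3  5.4]
 [10.6  3.4  4.3]
 [11.   3.5  3.2]
 [11.3  3.6  2. ]
 [11.4  3.7  0.8]
 [11.4  3.7 -0.4]
 [11.3  3.6 -1.5]
 [11.1  3.6 -2.7]
 [10.8  3.5 -3.9]]
```

Request:
{"fn": "send_rows", "kwargs": {"rows": [[1,0.4,12,0,0,0,-1],[2,0.7,12,0,0,0,-1],[3,1,11.5,0,0,0,-1],[4.4,1.4,11,0,0,0,-1]]}}

```text
time_s: 3.25
ee_pos: [0.4708, 0.0741, 0.1133]
eef_rot: [3.141, -0.001, 1.883]
force: [1.4, 0.9, -10.1]
opening: 0.175
```

Request:
{"fn": "send_rows", "kwargs": {"rows": [[5.5,1.8,10.5,0,0,0,-1],[6.4,2.1,10,0,0,0,-1],[7.4,2.4,9,0,0,0,-1],[8.2,2.6,8.4,0,0,0,-1],[9,2.9,7.5,0,0,0,-1]]}}

```text
time_s: 3.67
ee_pos: [0.5033, 0.0848, 0.1606]
eef_rot: [-3.13, -0.002, 1.882]
force: [-6.4, -2.1, -2.0]
opening: 0.172
```

```bash
python3 - <<'E'
from workcell import get_obs, viewer
from h import *
o=get_obs(); print(o['ee_pos'],o['force'])
print(arc([.8,.9])-arc([0]))
cv2.imwrite('pics/s3.png',cv2.resize(viewer.read_camera('scene')[60:260,120:360,::-1],None,fx=3,fy=3))
E
```

```text
[0.50334167 0.08475212 0.16058044] [-6.36518685 -2.0648529  -2.03870827]
[[38.70601524 12.42714197 84.1561483 ]
 [47.65222946 15.29945712 91.61236026]]
```

View pics/s3.png

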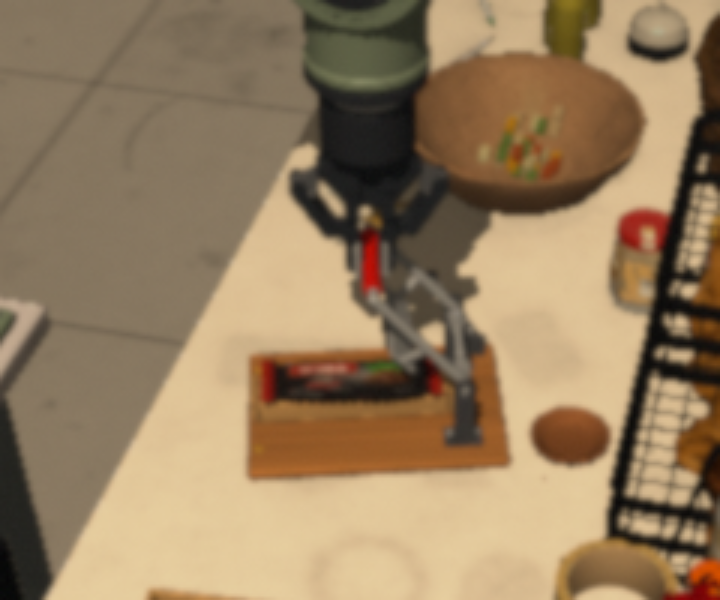

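Request:
{"fn": "send_rows", "kwargs": {"rows": [[9.8,3.1,4,0,0,0,-1],[10.2,3.3,4.2,0,0,0,-1],[10.6,3.4,3.5,0,0,0,-1],[11,3.5,2.5,0,0,0,-1],[11.3,3.6,1.5,0,0,0,-1]]}}

```text
time_s: 4.13
ee_pos: [0.5499, 0.0999, 0.1808]
eef_rot: [-3.112, -0.005, 1.881]
force: [-3.6, 0.9, 5.7]
opening: 0.174
```

Request:
{"fn": "send_rows", "kwargs": {"rows": [[10.6,3.4,0,0,0,0,-1],[10.6,3.4,0,0,0,0,-1],[10.6,3.4,-0.5,0,0,0,-1],[10.6,3.4,-1,0,0,0,-1],[9,2.9,-2,0,0,0,-1],[6,1.8,-2,0,0,0,-1]]}}

```text
time_s: 4.63
ee_pos: [0.6097, 0.1194, 0.1775]
eef_rot: [-3.113, -0.006, 1.881]
force: [-1.9, 0.9, -0.0]
opening: 0.173
```

```bash
python3 - <<'E'
from workcell import get_obs, viewer
from h import *
o=get_obs(); print(o['ee_pos'],o['force'],np.degrees(o['eef_rot']))
cv2.imwrite('pics/s4.png',cv2.resize(viewer.read_camera('scene')[60:260,120:360,::-1],None,fx=3,fy=3))
E
```

```text
[0.60971708 0.11936777 0.17745804] [-1.92094419  0.90342696 -0.00717025] [-178.38078576   -0.34389577  107.78071262]
```

View pics/s4.png

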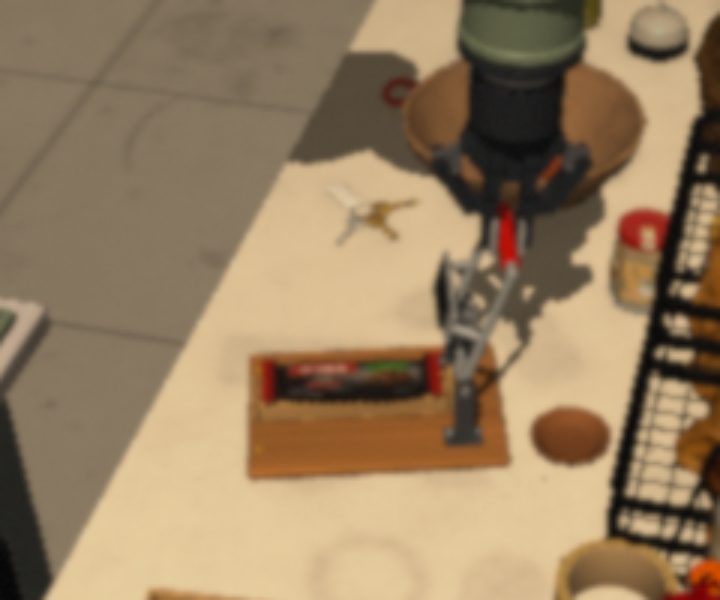

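Request:
{"fn": "send_rows", "kwargs": {"rows": [[0,0,0,0,0,0,0],[0,0,0,0,0,0,0],[0,0,0,0,0,0,0],[0,0,5,0,0,0,0],[0,0,15,0,0,0,0],[0,0,20,-1.5,0,0,0],[0,0,25,0,0,0,0],[0,0,25,0,0,0,0]]}}

```text
time_s: 5.35
ee_pos: [0.6072, 0.1181, 0.2677]
eef_rot: [-3.098, 0.02, 1.88]
force: [-0.8, 0.2, 0.7]
opening: 0.499
```

```bash
python3 - <<'E'
from workcell import get_obs, viewer
from h import *
o=get_obs(); print(o['ee_pos'],o['force'],np.degrees(o['eef_rot']),o['joint_pos'])
cv2.imwrite('pics/s5.png',cv2.resize(viewer.read_camera('scene')[60:260,120:360,::-1],None,fx=3,fy=3))
E
```

```text
[0.60722545 0.11807006 0.26770893] [-0.77696765  0.20476259  0.65609131] [-177.49993168    1.13644793  107.70009835] [-0.33364105  0.77780644  0.18611705  1.19617459 -0.11256415  1.21983209
  0.15193167]
```

View pics/s5.png

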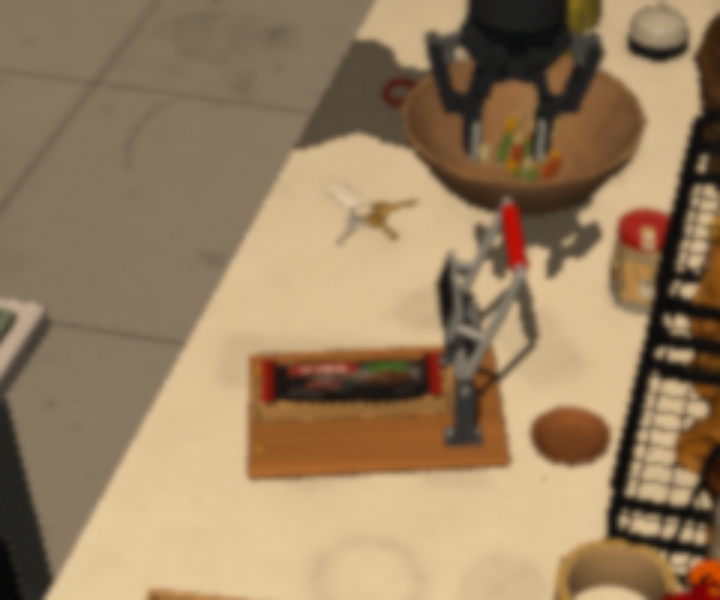

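Request:
{"fn": "send_rows", "kwargs": {"rows": [[-17,-5.5,0,0,0,7,0.5],[-17,-5.5,0,0,0,7,1],[-17,-5.5,0,0,0,7,1],[-17,-5.5,0,0,0,7,1],[-17,-5.5,0,0,0,7,1],[-17,-5.5,0,0,0,7,1],[-17,-5.5,0,0,0,7,1],[-15,-5,0,0,0,7,1]]}}

```text
time_s: 6.07
ee_pos: [0.4688, 0.0735, 0.2775]
eef_rot: [-3.109, 0.026, 2.878]
force: [0.5, 0.0, 0.3]
opening: 0.998
```

```bash
cat > d.py <<'E'
import sys
from workcell import get_obs
import numpy as np
from scipy.spatial.transform import Rotation as R
def delta(p,yaw):
    o=get_obs(); r=(R.from_euler('xyz',[180,0,yaw],degrees=True)*R.from_euler('xyz',o['eef_rot']).inv()).as_rotvec(degrees=True)
    print('ee',o['ee_pos'].round(4),'F',o['force'].round(1),'j',o['joint_pos'].round(2),'open',round(o['opening'],3)); print('d mm',((np.array(p)-o['ee_pos'])*1000).round(1),'rot',r.round(2))
if __name__=='__main__':
    a=list(map(float,sys.argv[1:])); delta(a[:3],a[3])
E
python3 d.py .4725 .074 .12 197.8
```

```text
ee [0.4688 0.0735 0.2775] F [0.5 0.  0.3] j [-0.19  0.49 -0.1   1.77  0.11  0.88  0.96] open 0.998
d mm [   3.7    0.5 -157.5] rot [ 1.85  1.53 32.91]
```

Request:
{"fn": "send_rows", "kwargs": {"rows": [[1,0,-20,0.5,0.4,6.6,1],[1,0,-20,0.5,0.4,6.6,1],[1,0,-20,0.5,0.4,6.6,1],[1,0,-20,0.4,0.4,6.6,1],[0,0,-20,0,0,6.6,1],[0,0,-20,0,0,0,1],[0,0,-15,0,0,0,1],[0,0,0,0,0,0,1]]}}

```text
time_s: 6.73
ee_pos: [0.4693, 0.0712, 0.1427]
eef_rot: [3.138, 0.005, -2.791]
force: [-0.6, -0.9, -0.4]
opening: 1.001
```

```bash
python3 d.py .4725 .074 .031 197.8; python3 - <<'E'
from workcell import get_obs, viewer
from h import *
m=viewer.camera_model('wrist'); im=viewer.read_camera('wrist')[:,:,::-1].copy()
c=np.array([.484,.0775,.046]);a=np.radians(17.8);u=np.array([np.cos(a),np.sin(a),0]);v=np.array([-u[1],u[0],0])
P=np.array([proj(m,c+s*.08*u+t*.0285*v) for s,t in((-1,-1),(-1,1),(1,1),(1,-1))]);print(P.round(0).tolist())
cv2.imwrite('pics/w6.png',im)
E
```

```text
ee [0.4693 0.0712 0.1427] F [-0.6 -0.9 -0.4] j [-0.08  0.71 -0.24  1.95  0.31  0.51  1.38] open 1.001
d mm [   3.2    2.8 -111.7] rot [-0.3   0.21 -2.28]
[[239.0, 114.0], [324.0, 118.0], [308.0, 321.0], [238.0, 318.0]]
```

View pics/w6.png

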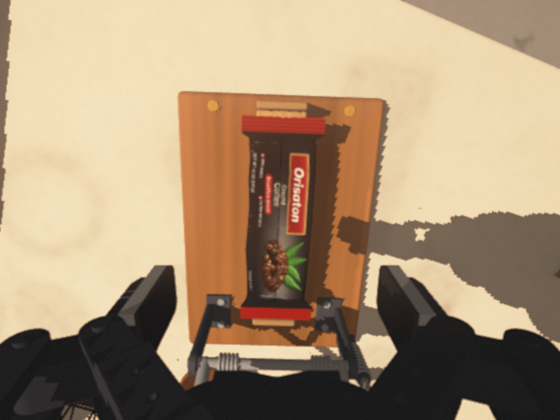

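Request:
{"fn": "send_rows", "kwargs": {"rows": [[1.5,2,-10,-0.3,0.2,-1.2,1],[1,1,-16,0,0,-1.1,1],[0,0,-18,0,0,0,1],[0,0,-18,0,0,0,1],[0,0,-16,0,0,0,1],[0,0,-12,0,0,0,1],[0,0,-5,0,0,0,1],[0,0,0,0,0,0,1]]}}

```text
time_s: 7.45
ee_pos: [0.4766, 0.0759, 0.0514]
eef_rot: [-3.137, 0.012, -2.842]
force: [0.7, 0.4, 0.1]
opening: 0.999
```

```bash
python3 d.py .472 .0755 .031 197.8; python3 - <<'E'
from workcell import get_obs, viewer
from h import *
cv2.imwrite('pics/w7.png',viewer.read_camera('wrist')[:,:,::-1].copy())
E
```

```text
ee [0.4766 0.0759 0.0514] F [0.7 0.4 0.1] j [-0.16  0.89 -0.11  2.    0.36  0.26  1.29] open 0.999
d mm [ -4.6  -0.4 -20.4] rot [0.05 0.76 0.63]
```

View pics/w7.png

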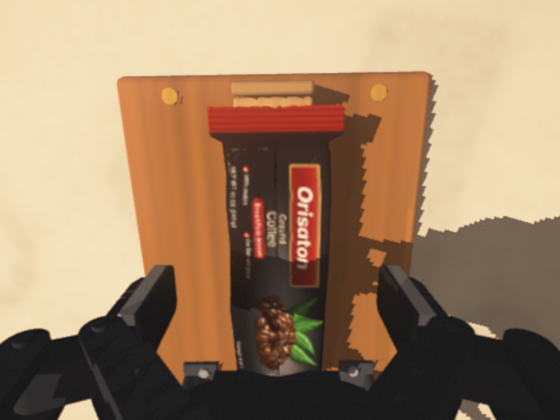

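Request:
{"fn": "send_rows", "kwargs": {"rows": [[-2,0,-7,0,0.4,0.3,1],[-2,0,-8,0,0.3,0.3,1],[0,0,-5,0,0,0,1],[0,0,0,0,0,0,1]]}}

```text
time_s: 7.83
ee_pos: [0.4738, 0.0762, 0.0325]
eef_rot: [-3.14, 0.004, -2.831]
force: [-0.5, 0.1, 0.4]
opening: 0.998
```

```bash
python3 d.py .472 .0755 .031 197.8
```

```text
ee [0.4738 0.0762 0.0325] F [-0.5  0.1  0.4] j [-0.17  0.93 -0.1   2.    0.37  0.23  1.29] open 0.998
d mm [-1.8 -0.7 -1.5] rot [0.   0.24 0.03]
```

Request:
{"fn": "send_rows", "kwargs": {"rows": [[0,0,-1.5,0,0,0,0.6],[0,0,0,0,0,0,0.4],[0,0,0,0,0,0,0.2],[0,0,0,0,0,0,-0.2],[0,0,0,0,0,0,-0.5],[0,0,0,0,0,0,-0.5]], "newtons": 30}}

```text
time_s: 8.33
ee_pos: [0.474, 0.0761, 0.0317]
eef_rot: [-3.14, 0.005, -2.832]
force: [-0.4, -0.7, -1.4]
opening: 0.65
```

```bash
python3 d.py .472 .0755 .031 197.8; python3 - <<'E'
from workcell import get_obs, viewer
from h import *
cv2.imwrite('pics/w8.png',viewer.read_camera('wrist')[:,:,::-1].copy())
E
```

```text
ee [0.474  0.0761 0.0317] F [-0.4 -0.7 -1.4] j [-0.17  0.93 -0.1   2.    0.37  0.22  1.29] open 0.65
d mm [-2.  -0.6 -0.7] rot [-0.    0.28  0.05]
```

View pics/w8.png

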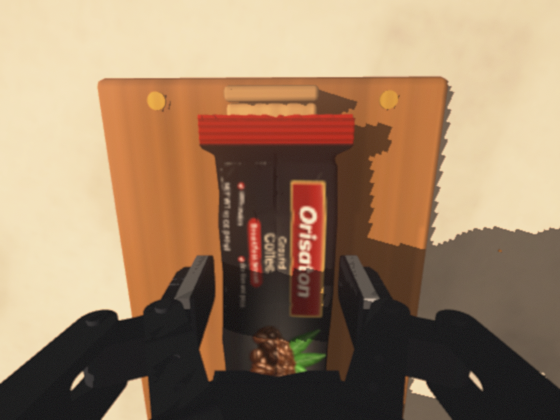

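Request:
{"fn": "send_rows", "kwargs": {"rows": [[0,0,5,0,0,0,-0.5],[0,0,8,0,0,0,-0.5],[0,0,12,0,0,0,-0.5],[0,0,15,0,0,0,-0.5],[0,0,18,0,0,0,-0.5],[0,0,18,0,0,0,-0.5],[0,0,15,0,0,0,-0.5],[0,0,0,0,0,0,-0.5]]}}

```text
time_s: 9.05
ee_pos: [0.4729, 0.0759, 0.1304]
eef_rot: [-3.14, 0.004, -2.831]
force: [-0.6, -0.2, 0.5]
opening: 0.651
```

```bash
python3 d.py .49 -.3166 .12 184.6; python3 - <<'E'
from workcell import get_obs, viewer
from h import *
cv2.imwrite('pics/w9.png',viewer.read_camera('wrist')[:,:,::-1].copy())
cv2.imwrite('pics/s9.png',viewer.read_camera('scene')[:,:,::-1].copy())
E
```

```text
ee [0.4729 0.0759 0.1304] F [-0.6 -0.2  0.5] j [-0.11  0.74 -0.21  1.95  0.31  0.48  1.34] open 0.651
d mm [  17.1 -392.5  -10.4] rot [  0.07   0.24 -13.18]
```

View pics/w9.png

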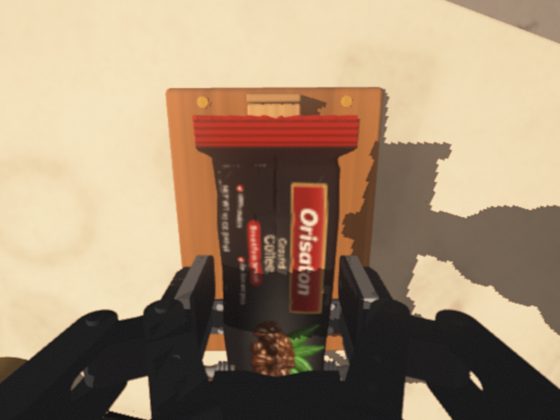

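View pics/s9.png

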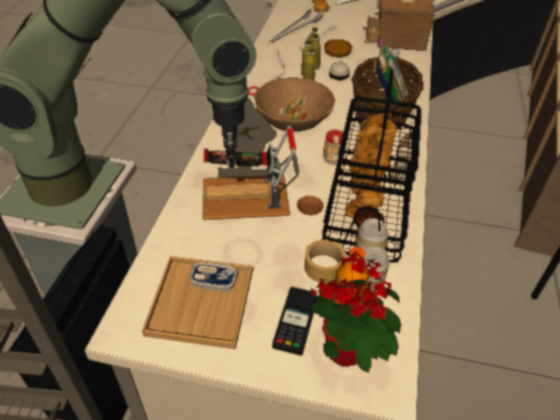

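```bash
python3 - <<'E'
import cv2
s=cv2.imread('pics/s9.png')
cv2.imwrite('pics/s9z.png',cv2.resize(s[90:230,180:320],None,fx=4.2,fy=4.2,interpolation=cv2.INTER_CUBIC))
from workcell import viewer
t=viewer.read_camera('top')[:,:,::-1]
cv2.imwrite('pics/t9z.png',cv2.resize(t[180:320,150:290],None,fx=4.2,fy=4.2,interpolation=cv2.INTER_CUBIC))
E
```

```text
(no output)
```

View pics/s9z.png

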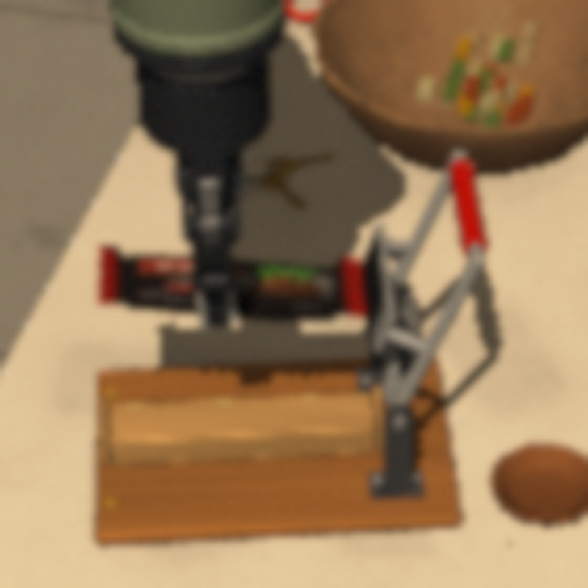

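View pics/t9z.png

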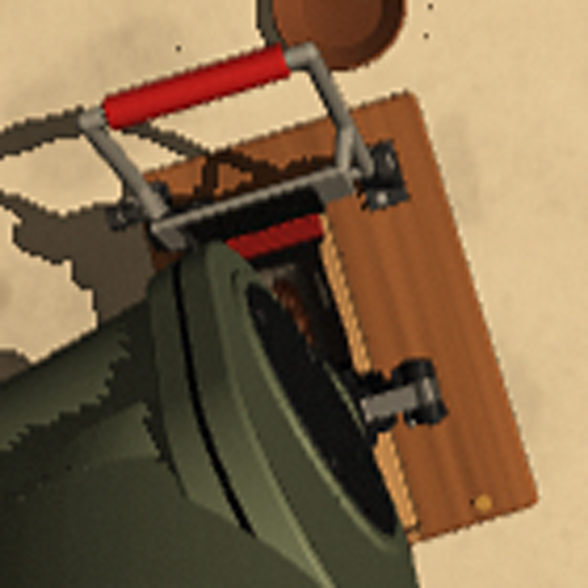

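Request:
{"fn": "send_rows", "kwargs": {"rows": [[-6,-2,0,0,0,0,-0.5],[-10,-3,0,0,0,0,-0.5],[-10,-4,0,0,0,0,-0.5],[-8,-8,0,0,0,0,-0.5],[-2,-14,0,0,0,-1,-0.5],[0,-18,0,0,0,-1,-0.5],[4,-22,0,0,0,-1,-0.5],[6,-24,0,0,0,-1,-0.5]]}}

```text
time_s: 9.87
ee_pos: [0.4375, -0.0186, 0.1222]
eef_rot: [3.139, -0.01, -2.894]
force: [0.6, 0.1, 0.1]
opening: 0.651
```

Request:
{"fn": "send_rows", "kwargs": {"rows": [[5,-26,0,0,0,-1,-0.5],[5,-26,0,0,0,-1,-0.5],[5,-26,0,0,0,-1,-0.5],[5,-26,0,0,0,-1,-0.5],[5,-26,0,0,0,-1,-0.5],[5,-26,0,0,0,-1,-0.5],[5,-26,0,0,0,-1,-0.5],[5,-26,0,0,0,-1,-0.5]]}}

```text
time_s: 10.53
ee_pos: [0.4712, -0.2351, 0.1158]
eef_rot: [3.133, -0.022, -3.037]
force: [0.4, 0.4, 0.5]
opening: 0.649
```

```bash
python3 d.py .49 -.3166 .08 184.6
```

```text
ee [ 0.4712 -0.2351  0.1158] F [0.4 0.4 0.5] j [ 0.55  0.82 -0.29  1.76  0.36  0.63  1.73] open 0.649
d mm [ 18.8 -81.5 -35.8] rot [-0.38 -1.3  -1.38]
```

Request:
{"fn": "send_rows", "kwargs": {"rows": [[4,-18,0,-0.1,-0.3,-0.3,-0.5],[4,-18,0,-0.1,-0.3,-0.3,-0.5],[4,-16,0,-0.1,-0.3,-0.3,-0.5],[4,-14,0,0,-0.3,-0.3,-0.5],[3,-9,0,0,0,0,-0.5],[0,-4,0,0,0,0,-0.5],[0,0,0,0,0,0,-0.5]]}}

```text
time_s: 11.12
ee_pos: [0.4844, -0.322, 0.1079]
eef_rot: [3.137, -0.011, -3.066]
force: [0.1, -0.1, -0.5]
opening: 0.648
```

```bash
python3 d.py .49 -.3166 .08 184.6; python3 - <<'E'
from workcell import get_obs, viewer
from h import *
for n in ('wrist','scene','top'):
    cv2.imwrite(f'pics/{n[0]}10.png',viewer.read_camera(n)[:,:,::-1].copy())
s=cv2.imread('pics/s10.png')
cv2.imwrite('pics/s10z.png',cv2.resize(s[220:360,120:280],None,fx=4,fy=4,interpolation=cv2.INTER_CUBIC))
E
```

```text
ee [ 0.4844 -0.322   0.1079] F [ 0.1 -0.1 -0.5] j [ 0.68  0.9  -0.31  1.58  0.36  0.74  1.86] open 0.648
d mm [  5.6   5.4 -27.9] rot [-0.23 -0.67  0.3 ]
```

View pics/w10.png

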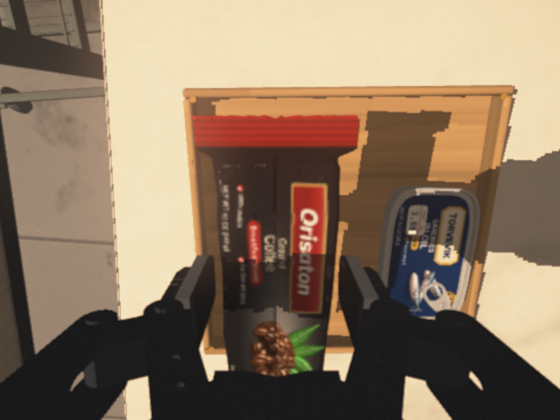

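View pics/s10z.png

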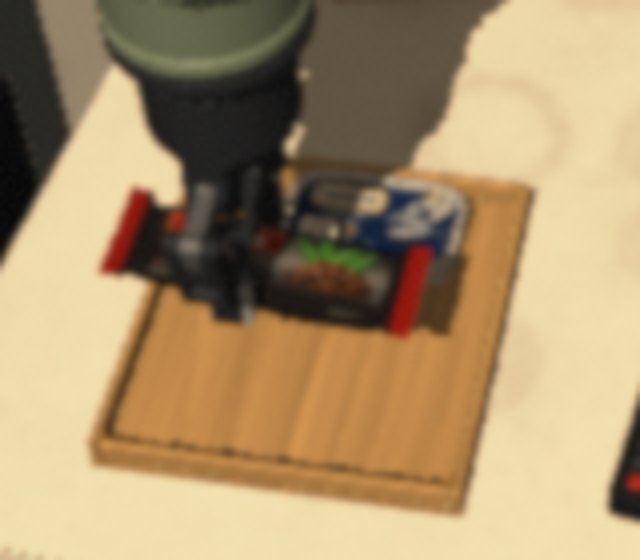

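```bash
python3 - <<'E'
from workcell import get_obs, viewer
from h import *
m=viewer.camera_model('wrist'); o=get_obs()
def est(a,b):
    C,d1=ray(m,a);C,d2=ray(m,b)
    # camera-depth parametrised: equal depth => separation
    k=.057/np.linalg.norm(d1-d2); return C+k*d1,C+k*d2
p,q=est((193.5,116.5),(359,116.5)); print(p,q,'mid-ee',(p+q)/2-o['ee_pos'])
C,d=ray(m,(m['cx'],m['cy']));print('cam',C-o['ee_pos'],d)
E
```

```text
[ 0.41875613 -0.35452175  0.12941649] [ 0.41441743 -0.29768771  0.1296759 ] mid-ee [-0.06848162 -0.00532641  0.02099807]
cam [-0.07226683 -0.00617482  0.14308424] [ 0.27959033  0.02572473 -0.95977471]
```

```bash
python3 - <<'E'
from workcell import get_obs, viewer
from h import *
m=viewer.camera_model('wrist')
for p in [(184,90),(513,88)]: print(onz(m,p,.022))
for p in [(390,190),(478,190),(470,315),(387,315)]: print('tin',onz(m,p,.022))
t=np.array([.498,-.2737]);a=np.radians(4.6);R2=np.array([[np.cos(a),-np.sin(a)],[np.sin(a),np.cos(a)]])
for q in [(-.101,-.106),(-.101,.106)]: print('exp',t+R2@np.array(q))
E
```

```text
[ 0.40814296 -0.38489099  0.022     ]
[ 0.39100265 -0.17669636  0.022     ]
tin [ 0.46287071 -0.24348588  0.022     ]
tin [ 0.45831082 -0.18286509  0.022     ]
tin [ 0.55636593 -0.16513987  0.022     ]
tin [ 0.56104838 -0.22906348  0.022     ]
exp [ 0.40582642 -0.38745865]
exp [ 0.38882425 -0.17614153]
```

Request:
{"fn": "send_rows", "kwargs": {"rows": [[1.5,1.5,-4,0.1,-1.8,0.1,-0.5],[1.5,1.5,-8,0.1,-1.8,0.1,-0.5],[1.5,1,-10,0.1,-1.8,0.1,-0.5],[1.5,0.5,-12,0,-1.8,0,-0.5],[0,0,-12,0,0,0,-0.5],[0,0,-8,0,0,0,-0.5],[0,0,-4,0,0,0,-0.5],[0,0,0,0,0,0,-0.5]]}}

```text
time_s: 11.93
ee_pos: [0.4925, -0.3096, 0.0496]
eef_rot: [3.14, 0.123, -3.052]
force: [-0.3, -0.3, -0.7]
opening: 0.648
```

```bash
python3 d.py .4905 -.3175 .006 184.6; python3 - <<'E'
from workcell import get_obs, viewer
from h import *
s=viewer.read_camera('scene')[:,:,::-1]
cv2.imwrite('pics/s11z.png',cv2.resize(s[220:360,120:280],None,fx=4,fy=4,interpolation=cv2.INTER_CUBIC))
cv2.imwrite('pics/w11.png',viewer.read_camera('wrist')[:,:,::-1].copy())
E
```

```text
ee [ 0.4925 -0.3096  0.0496] F [-0.3 -0.3 -0.7] j [ 0.69  0.96 -0.28  1.73  0.41  0.4   1.82] open 0.648
d mm [ -2.   -7.9 -43.6] rot [-0.67  7.   -0.56]
```

View pics/s11z.png

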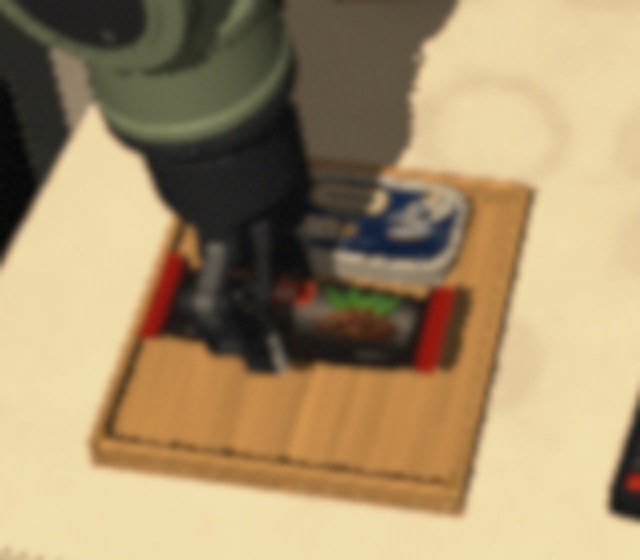

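View pics/w11.png

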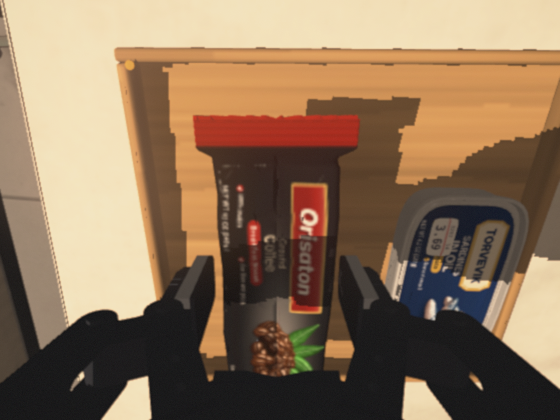

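Request:
{"fn": "send_rows", "kwargs": {"rows": [[-1,-4,-4,-0.3,0,-0.3,-0.5],[-1,-3,-8,-0.3,0,-0.3,-0.5],[0,-1,-8,0,0,0,-0.5],[0,0,-8,0,0,0,-0.5],[0,0,-5,0,0,0,-0.5],[0,0,-2,0,0,0,-0.5],[0,0,0,0,0,0,-0.5]]}}

```text
time_s: 12.62
ee_pos: [0.4912, -0.3191, 0.0128]
eef_rot: [-3.129, 0.124, -3.062]
force: [-0.0, 0.1, -1.2]
opening: 0.654
```

```bash
python3 d.py .4905 -.3175 .006 184.6; python3 - <<'E'
from workcell import get_obs, viewer
from h import *
s=viewer.read_camera('scene')[:,:,::-1]
cv2.imwrite('pics/s12z.png',cv2.resize(s[220:360,120:280],None,fx=4,fy=4,interpolation=cv2.INTER_CUBIC))
E
```

```text
ee [ 0.4912 -0.3191  0.0128] F [-0.   0.1 -1.2] j [ 0.68  1.02 -0.23  1.73  0.44  0.32  1.8 ] open 0.654
d mm [-0.7  1.6 -6.8] rot [0.14 7.12 0.07]
```

View pics/s12z.png

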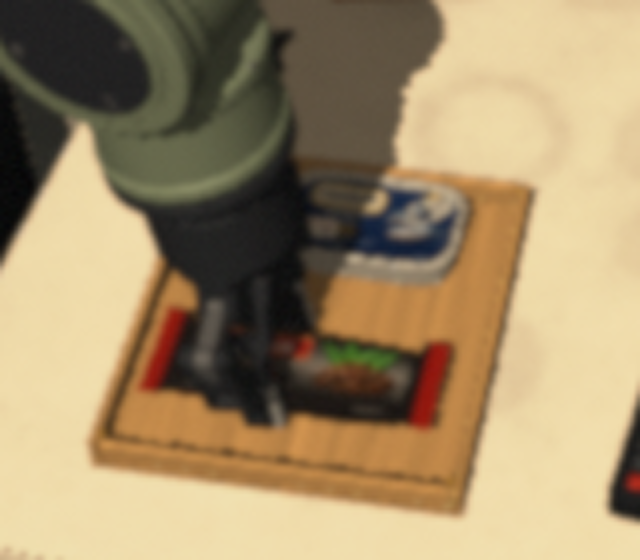

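Good alignment; lower in small steps, watching the force.

Request:
{"fn": "send_rows", "kwargs": {"rows": [[0,0,-2,0,0,0,-0.5],[0,0,-2,0,0,0,-0.5],[0,0,-1.5,0,0,0,-0.5],[0,0,0,0,0,0,-0.5]]}}

```text
time_s: 13.0
ee_pos: [0.4916, -0.3192, 0.0076]
eef_rot: [-3.129, 0.125, -3.062]
force: [-0.5, 0.9, -0.9]
opening: 0.648
```

Request:
{"fn": "send_rows", "kwargs": {"rows": [[0,0,-1.5,0,0,0,-0.5],[0,0,-1,0,0,0,-0.5],[0,0,0,0,0,0,-0.5]]}}

```text
time_s: 13.25
ee_pos: [0.4917, -0.3193, 0.0051]
eef_rot: [-3.129, 0.125, -3.062]
force: [-0.2, -0.5, -1.2]
opening: 0.655
```

Request:
{"fn": "send_rows", "kwargs": {"rows": [[0,0,-1,0,0,0,-0.5],[0,0,-1,0,0,0,-0.5],[0,0,0,0,0,0,-0.5]]}}

```text
time_s: 13.5
ee_pos: [0.4919, -0.3194, 0.0039]
eef_rot: [-3.128, 0.126, -3.062]
force: [-2.4, 1.2, 4.2]
opening: 0.648
```

```bash
python3 d.py .4905 -.3175 .004 184.6; python3 - <<'E'
from workcell import get_obs, viewer
from h import *
cv2.imwrite('pics/w13.png',viewer.read_camera('wrist')[:,:,::-1].copy())
s=viewer.read_camera('scene')[:,:,::-1]
cv2.imwrite('pics/s13z.png',cv2.resize(s[220:360,120:280],None,fx=4,fy=4,interpolation=cv2.INTER_CUBIC))
E
```

```text
ee [ 0.4919 -0.3194  0.0039] F [-2.4  1.2  4.2] j [ 0.67  1.04 -0.22  1.73  0.44  0.3   1.8 ] open 0.648
d mm [-1.4  1.9  0.1] rot [0.2  7.24 0.08]
```

View pics/w13.png

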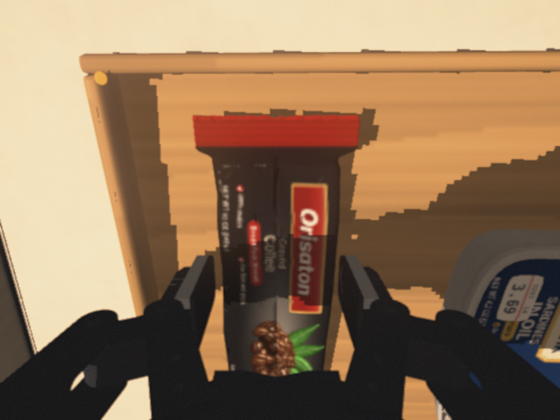

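View pics/s13z.png

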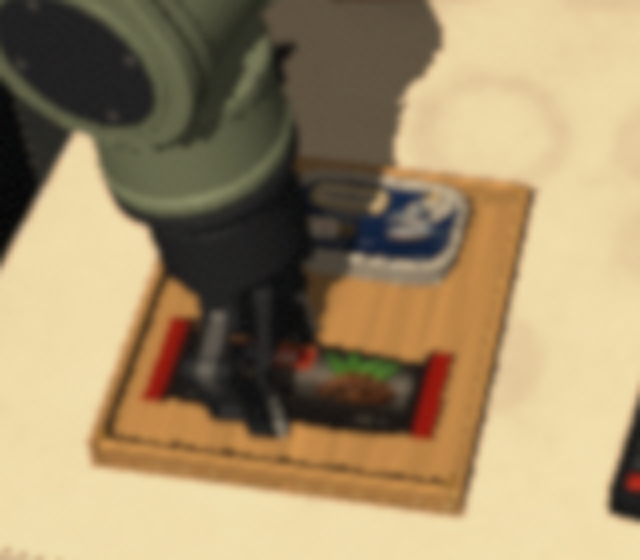

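Request:
{"fn": "send_rows", "kwargs": {"rows": [[0,0,-0.5,0,0,0,-0.5],[0,0,0,0,0,0,0.35],[0,0,0,0,0,0,0.45],[0,0,0,0,0,0,0.5],[0,0,0,0,0,0,0.5]]}}

```text
time_s: 14.02
ee_pos: [0.492, -0.3195, 0.0039]
eef_rot: [-3.127, 0.126, -3.062]
force: [-0.1, -0.9, 0.1]
opening: 0.755
```

```bash
python3 d.py .4905 -.3175 .004 184.6; python3 - <<'E'
from workcell import get_obs, viewer
from h import *
cv2.imwrite('pics/w14.png',viewer.read_camera('wrist')[:,:,::-1].copy())
E
```

```text
ee [ 0.492  -0.3195  0.0039] F [-0.1 -0.9  0.1] j [ 0.67  1.04 -0.22  1.73  0.44  0.3   1.8 ] open 0.755
d mm [-1.5  2.   0.1] rot [0.23 7.27 0.08]
```

View pics/w14.png

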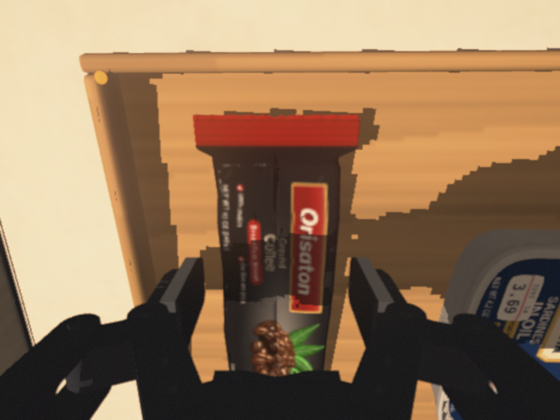

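Request:
{"fn": "send_rows", "kwargs": {"rows": [[0,0,5,0,0,0,0.5],[0,0,10,0,0,0,0.5],[0,0,15,0,0,0,0.5],[0,0,20,0,0,0,0.5],[0,0,25,0,0,0,0.5],[0,0,25,0,0,0,0.5],[0,0,25,0,0,0,0.5],[0,0,25,0,0,0,0.5]]}}

```text
time_s: 14.73
ee_pos: [0.4894, -0.3174, 0.1607]
eef_rot: [-3.131, 0.121, -3.06]
force: [-0.4, -0.5, -0.3]
opening: 0.746
```

Request:
{"fn": "send_rows", "kwargs": {"rows": [[-5,25,10,0,0,0,0.5],[-5,25,10,0,0,0,0.5],[-5,25,10,0,0,0,0.5],[-5,25,10,0,0,0,0.5],[-5,25,5,0,0,0,0.5],[0,20,0,0,0,0,0.5],[0,10,0,0,0,0,0.5],[0,0,0,0,0,0,0.5]]}}

```text
time_s: 15.4
ee_pos: [0.4621, -0.1573, 0.2207]
eef_rot: [-3.123, 0.133, -3.062]
force: [-0.3, 0.7, -0.6]
opening: 0.751
```

```bash
python3 - <<'E'
from workcell import get_obs, viewer
from h import *
for n in ('scene','top'): cv2.imwrite(f'pics/{n[0]}15.png',viewer.read_camera(n)[:,:,::-1].copy())
s=cv2.imread('pics/s15.png')
cv2.imwrite('pics/s15z.png',cv2.resize(s[220:360,120:280],None,fx=4,fy=4,interpolation=cv2.INTER_CUBIC))
E
```

```text
(no output)
```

View pics/s15z.png

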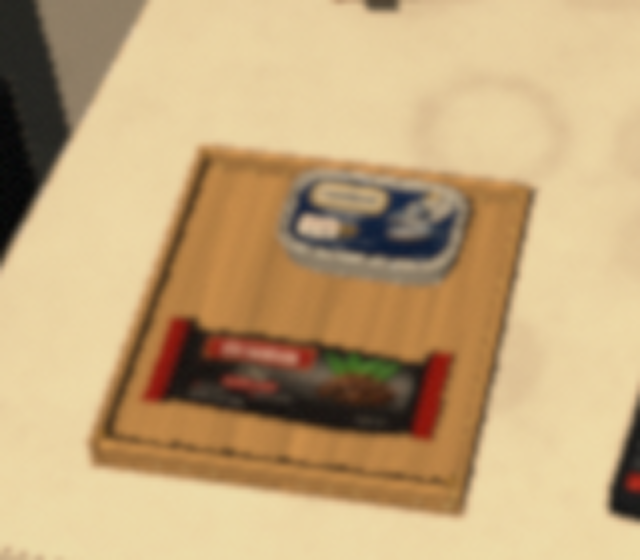

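View pics/t15.png

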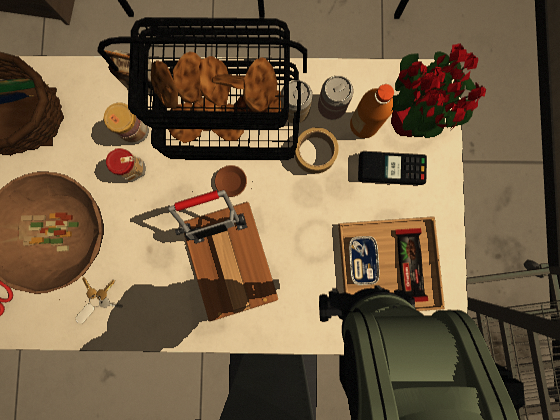

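View pics/s15.png

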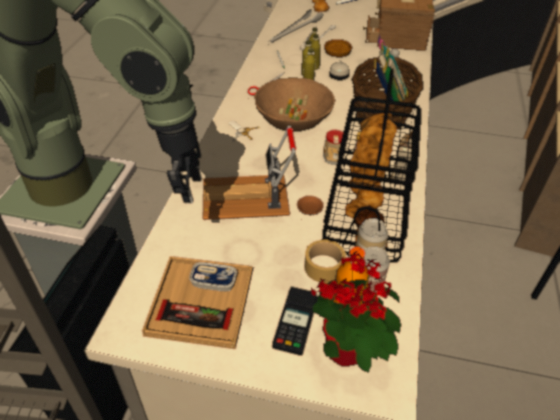

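```bash
python3 -c "
from workcell import ctrl,get_obs
print(get_obs()['dq'].round(3)); print(ctrl.sign_off())"
```

```text
[ 0.025  0.02   0.011 -0.009  0.004 -0.002  0.007]
the job is handed in; nothing more can be done
None
```

I swung the clamp up by its red grip to about 1.83 rad and let go; it stayed open by itself. Then I took the bar out, laid it label-up in the free half of the tray beside the tin, released it and moved clear. The job was handed in at about 15.5 s.

**Last pictures:** the bar lies in the tray with its long side along the tin's. The clamp is open, and the tin, tape roll, dish and card reader look to be where they were. I judged that, and that the bar lies flat, by eye rather than by measuring.

**Irregularities:**
- The bar tipped about 6–7° in the jaws while lifting, because I gripped it about 12 mm off its middle. While lifted, its far end was very close to the open clamp plate. A light touch there cannot be ruled out, though the force readings after the lift and on backing away showed nothing.
- I levelled the bar by tilting the tool. It met the tray floor at about 4 N, close to the predicted height, and did not shift on release.
- While I swung the clamp, the tool's distance from the hinge read up to about 5 mm more than the expected 120 mm. The red grip probably slid a little in the pads.

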